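# Centre-punch a bracket at its marked hole on the hand press

### The job

The steel angle bracket lies on the bed of the dark green hand press and its third hole still has to be centre-punched. Slide the bracket flat along the bed, without lifting it, until the crossing of the white marked lines is right under the point of the punch; then pull the ball-ended lever down so that the punch presses on the mark, nowhere else on the bracket. Let the lever come back up and leave the bracket where it is, under the punch.

Things in the scene. Friction and masses are not known exactly. Their poses are not given: they have to be found in the camera images.
- press: Dark green bench hand press, fixed. Origin on the bench (z = 0) straight below the ram's axis; x points back to the column, y left, z up. Flat steel bed 22 mm above the bench, x -165 to 70, y -75 to 75 mm. Foot: x -170 to 175, y -85 to 85. Column: x 91 to 153. Head: x -38 to 152, y -32 to 32 (spring drum on the left to y 53), z 137 to 242 mm; ram up to z 285
- press_ram: Upright 22 mm square steel ram with a 25 mm punch holder and a 12 mm punch below it. It moves straight down by 20 mm for each rad of the lever, at most 22 mm
- punch_tip (a point): Point of the punch, the lowest point of the ram, on its axis. With the lever up it is 28 mm above the bed, 20 mm above the flat of the bracket
- press_lever (a joint): Angle of the hand lever: 0 = up at rest (60 degrees above the level, leaning towards the robot), grows as the ball is pulled towards the robot and down; the punch meets the bracket at about 1.0, the stop is at 1.1. A spring brings it back up to 0 when it is let go; about 5 N at the ball holds it down
- lever_ball (a point): Centre of the black ball, 30 mm in diameter, at the end of the lever, which is a 13 mm rod; on the right side of the press, y = -52 mm in its frame
- lever_pivot (a point): Point on the lever's axis of turning (parallel to the press's y axis), 187 mm above the bench, in the plane in which the ball swings; the ball is 150 mm from it
- bracket: Loose dark steel angle bracket, about 0.55 kg, of 40 x 8 mm flat bar. Origin: centre of its underside. x along its length: the flat is 200 mm long (x = -100 to +100 mm), 40 mm wide (y), 8 mm thick; at x = -100 to -92 mm an upright tab, 40 mm wide and 45 mm high from the underside, faces the robot. Two 11 mm holes at x = -50 and +2.5 mm
- mark (a point): Crossing of two white lines, each 30 mm long, on top of the flat: x = +55 mm, y = 0, z = 8 mm in the bracket's frame. Here the punch must press
- tab (a point): Middle of the bracket's upright tab (8 mm thick along the bracket's x, 40 mm wide along its y), 30 mm above the underside; the tab's top is 15 mm higher

How it is judged:
By the outcome, as a careful person would: the job done as asked, in the order asked, and still so for the second after the job is handed in, with the robot touching nothing.
It also fails if it takes over 67 s, if anything falls off the work surface, if the arm or the gripper's body presses on something with over 40 N, if the wrist force passes 120 N, or if a joint passes its speed limit or range.

### The arm

A 6-joint arm with a two-finger parallel gripper is mounted at the origin on a cart in front of the work surface, level with it; the furniture and walls round the work are solid. World frame = base frame: x ahead of the robot, y to its left, z up, the work surface at z = 0. Lengths are in m, angles in degrees, forces in N, time in s.
With the tool pointing down it reaches from about 0.35 to 0.875 m from the base axis. Payload 4.2 kg.
Tool frame: the origin (TCP) lies on the centre line of the jaws, within the pads' length; the fingertips stand r.tip_extent ahead of it and the grasp point (between the pads) lies 11 mm behind it (r.tip_extent is the distance from the TCP to the fingertips, in m); z points along the fingers, y is the line along which they close (so a half turn about z gives the same grasp; the last joint's range is limited). The gripper opens to 87 mm and grips with 3 to 60 N. Pads are 19 mm wide; open, the fingers measure 117 mm over their backs; the gripper's body (75 mm by 190 mm) begins 51 mm behind the grasp point.
Start: joints at [-56.402, 22.042, 0.453, 0, -68.411, -14.817], TCP at [0.201, -0.592, 0.231] pointing down, gripper open.
Joint ranges: [-179.83, 179.83], [-69.29, 118.12], [-61.27, 80.66], [-181.25, 117.63], [-171.15, -9.14], [-177.46, 177.46]. Speed limits (degrees/s): [159.86, 159.86, 180, 180, 180, 180].

### API

Orientations are given as a 3x3 rotation matrix whose columns are the frame's x, y, z axes.
In Python, from station import r gives the robot as it stands.
- The arm moves only by the shell command python3 -m jog 'ROWS'. ROWS is text: rows parted by semicolons, each of 5 numbers parted by spaces: the opening, from 0 (shut) to 1 (fully open), then the shift along the world's x, y, z in mm, then the turn about the world's z in degrees. In form: hand dx dy dz roll; .... A call has 1 to 5 rows; each row shifts and turns the commanded pose from where the row before left it; what a row does not reach is not made up. A row lasts 1/8 s, in which the tool goes at most 62.5 mm and 10.7 degrees, less where a joint would pass 70% of its speed; a pose out of reach is approached as far as the arm can. A call is refused whole if a number of a shift passes 62.5 or a number of a turn 10.7, either way. A call with a gripper value outside its range is refused whole. The fingers move at their own pace and stop on an object; the grip force is fixed at half the most. Time passes only in rows, so rows that do not move let the fingers close. It gives the time, the measured TCP pose, the force, the opening and the grip force at its end, in the units of the state.
- r.sense(): the state, without advancing time (a new reading comes with each control period).
- r.capture(name): name is "scene" or "side" or "wrist"; returns a dict with "pixels" (420x560x3 uint8, red, green, blue), "fovy" (degrees; the focal length in pixels is half the picture's height over the tangent of half this angle, whatever the lens; pixels are square), "cx", "cy" (the principal point, pixels), "origin" and "orientation" of the camera in the world; the wrist camera has in their place "T_tool_cam" (4x4, takes a point from camera to tool coordinates, whose origin is the TCP and whose axes are the flange's). Camera axes: x right, y down, z forward; pixel columns grow to the right and rows downward; lengths in m; the calibration is good to about 2 mm. A picture is of the moment at which its call begins: read the wrist's pose just before it. There is no depth.
- r.finish_job(): hands the job in; it is judged then, once.
The state is a dict: "time_s": time; "joints": joint angles; "joint_velocities": joint speeds; "effort": joint torques, N m; "tcp_pos": TCP position; "ee_rot": TCP orientation; "wrist_force": force on the tool from outside, world axes, zero at the start; "moment": the same for the moment, N m; "gripper_width": opening from 0.0 (shut) to 1.0 (fully open); "gripper_force": force on a finger pad.
Only numpy, scipy, OpenCV 4.12 (cv2) and the standard library are available. Lean on these libraries where they do the work, as an engineer would, in place of code of your own. Each camera call takes 0.05 s, during which the arm holds its last target. There are 200 camera calls.

## Working session

There is one attempt and no reset: what is moved stays moved. The work goes in short steps, Python scripts to look and compute and a shell command to move; the robot and the scene stay as the last step left them, time stands still between calls to the robot, and variables do not carry over. Pictures are saved under pics/ and viewed, at most 10 in all, crops included, and the job is handed in when it is done.

```bash
mkdir -p pics; ls; cat > h.py <<'E'
import numpy as np,cv2
from station import r
def cap(n,f):
    c=r.capture(n); cv2.imwrite('pics/'+f+'.png',c['pixels'][:,:,::-1]); 
    np.save('pics/'+f+'.npy',c,allow_pickle=True); return c
def ld(f): return np.load('pics/'+f+'.npy',allow_pickle=True).item()
def F(c): return c['pixels'].shape[0]/2/np.tan(np.radians(c['fovy'])/2)
def ray(c,u,v):
    d=np.array([(u-c['cx'])/F(c),(v-c['cy'])/F(c),1.]); return np.array(c['origin']),np.array(c['orientation'])@d
def onz(c,u,v,z):
    o,d=ray(c,u,v); return o+d*(z-o[2])/d[2]
def proj(c,p):
    q=np.array(c['orientation']).T@(np.array(p)-np.array(c['origin'])); return q[:2]/q[2]*F(c)+[c['cx'],c['cy']]
def two(c1,p1,c2,p2):
    A=[];b=[]
    for c,p in((c1,p1),(c2,p2)):
        o,d=ray(c,*p); d/=np.linalg.norm(d); P=np.eye(3)-np.outer(d,d); A.append(P); b.append(P@o)
    return np.linalg.lstsq(np.vstack(A),np.hstack(b),rcond=None)[0]
E
python3 - <<'E'
from h import *
s=r.sense(); print({k:np.round(v,3) for k,v in s.items()}, r.tip_extent)
for n in('scene','side'):
    c=cap(n,n+'0'); print(n,c['origin'],c['fovy'],c['cx'],c['cy'])
E
```

```text
pics
{'time_s': np.float64(0.0), 'joints': array([-5.6402e+01,  2.2091e+01,  3.8100e-01, -3.1000e-02, -6.8410e+01,
       -1.4822e+01]), 'joint_velocities': array([ 0.118,  0.067,  0.01 ,  0.179,  0.033, -0.024]), 'effort': array([-2.0000e-03, -3.9067e+01,  1.8740e+01,  4.2200e+00,  1.1000e-02,
       -0.0000e+00]), 'tcp_pos': array([ 0.201, -0.591,  0.229]), 'ee_rot': array([[-0.947, -0.322, -0.001],
       [-0.322,  0.947,  0.002],
       [ 0.   ,  0.002, -1.   ]]), 'wrist_force': array([-1.497,  0.031, -0.372]), 'moment': array([0.027, 0.052, 0.005]), 'gripper_force': np.float64(0.0), 'gripper_width': np.float64(0.998)} 0.008
scene [ 0.27841521 -0.79787433  0.64411406] 51.04857627376351 273.699591791625 212.5365396017928
side [ 0.46036118 -0.89724415  0.56667593] 54.75557791804236 277.89929535020906 213.64398988931308
```

View pics/scene0.png

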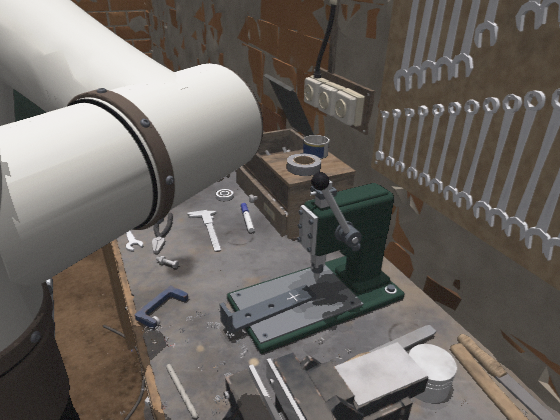

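View pics/side0.png

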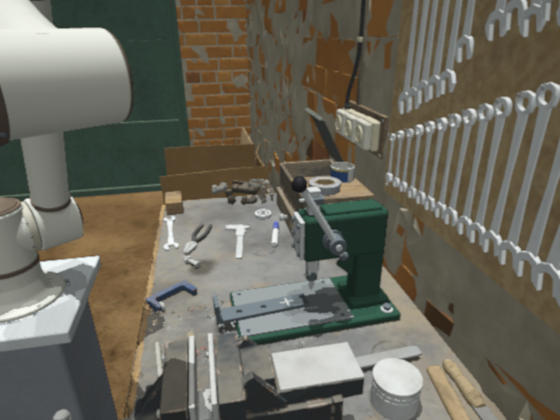

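The scene view shows the mark near (293,297), the ball at (320,181) and the tab's left end near (225,317). The side view has the mark at (287,301), the ball at (299,184) and the punch near (312,278). I'll enlarge both for exact pixels.

```bash
python3 - <<'E'
from h import *
a=ld('scene0');b=ld('side0')
def crop(c,x,y,w,h,k): return cv2.resize(c['pixels'][y:y+h,x:x+w,::-1],None,fx=k,fy=k,interpolation=cv2.INTER_CUBIC)
A=crop(a,210,250,200,100,4);B=crop(b,205,250,200,100,3.0)
A=crop(a,210,250,200,100,4);B=crop(b,205,250,200,50+50,4)[:200]
B=cv2.resize(b['pixels'][260:310,205:405,::-1],None,fx=4,fy=4,interpolation=cv2.INTER_CUBIC)
cv2.imwrite('pics/crop1.png',np.vstack([A,B]))
def blob(c,m,win):
    x,y,w,h=win; M=np.zeros(m.shape,np.uint8); M[y:y+h,x:x+w]=m[y:y+h,x:x+w]
    n,l,s,ce=cv2.connectedComponentsWithStats(M); i=1+np.argmax(s[1:,4]); return ce[i],s[i]
pb=[];pm=[]
for c,wb,wm in((a,(300,165,40,32),(280,285,26,24)),(b,(286,170,26,25),(276,291,24,20))):
    p=c['pixels'].astype(int)
    cb=blob(c,p.max(2)<45,wb); cm=blob(c,p.min(2)>175,wm); print(cb,cm); pb.append(cb[0]); pm.append(cm[0])
print('ball',two(a,pb[0],b,pb[1])); print('mark',two(a,pm[0],b,pm[1]),onz(a,*pm[0],.03),onz(b,*pm[1],.03))
E
```

```text
(array([319.84293194, 182.41884817]), array([311, 175,  18,  15, 191], dtype=int32)) (array([292.25      , 297.58333333]), array([288, 296,   9,   5,  12], dtype=int32))
(array([298.16535433, 186.36220472]), array([291, 181,  15,  11, 127], dtype=int32)) (array([286.52941176, 301.17647059]), array([285, 298,   4,   7,  17], dtype=int32))
ball [ 0.61785223 -0.2502623   0.31663253]
mark [ 0.60602376 -0.1983029   0.03317701] [ 0.60702276 -0.19604184  0.03      ] [ 0.60745489 -0.19310324  0.03      ]
```

View pics/crop1.png

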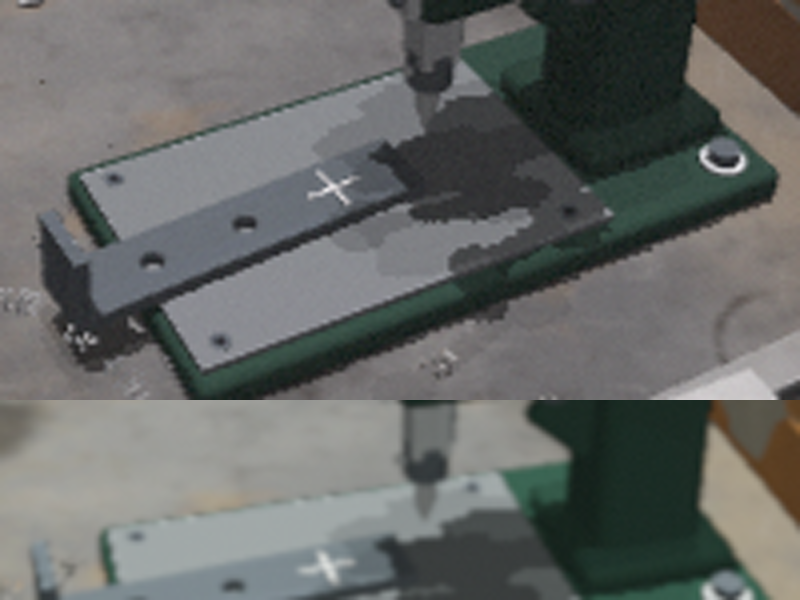

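The crop gives clear pixels for the cross, the punch tip, the bed corners and the holes. Next I'll fit the press and bracket poses to them.

```bash
python3 - <<'E'
from h import *
from scipy.optimize import least_squares
a=ld('scene0');b=ld('side0')
S=lambda x,y:((x+.5)/4-.5+210,(y+.5)/4-.5+250)
D=lambda x,y:((x+.5)/4-.5+205,(y-399.5)/4-.5+260)
tip=two(a,S(432,131),b,D(428,516)); mk=two(a,S(333,187),b,D(326,566))
print('tip',tip,'mark',mk,onz(a,*S(333,187),.03),onz(b,*D(326,566),.03),'tip@.05',onz(a,*S(432,131),.05),onz(b,*D(428,516),.05))
C=[(a,S(80,172),(-.165,.075)),(a,S(207,369),(-.165,-.075)),(a,S(612,213),(.07,-.075)),(a,S(460,62),(.07,.075)),(b,D(105,530),(-.165,.075)),(b,D(500,472),(.07,.075))]
P=np.array([onz(c,*p,.022)[:2] for c,p,_ in C]); Q=np.array([q for *_,q in C])
R=lambda t:np.array([[np.cos(t),-np.sin(t)],[np.sin(t),np.cos(t)]])
f=lambda x:((Q@R(x[2]).T+x[:2])-P).ravel()
s=least_squares(f,[.68,-.19,0]); print('press',s.x[:2],np.degrees(s.x[2]),s.fun.reshape(-1,2)*1e3)
t=s.x[2]
print('ball in press',R(t).T@(np.array([.6178,-.2503])-s.x[:2]))
H=[onz(a,*S(152,261),.03),onz(a,*S(245,223),.03),onz(a,*S(333,187),.03),onz(b,*D(235,586),.03),onz(b,*D(326,566),.03)]
for h in H: print('br',h)
d=H[2]-H[0]; print('bracket yaw',np.degrees(np.arctan2(d[1],d[0])),np.linalg.norm(d))
# tab top corners
for q in((40,213),(90,262)): print('tabtop',onz(a,*S(*q),.067))
E
```

```text
tip [ 0.65809815 -0.20779995  0.06381305] mark [ 0.60516354 -0.20144216  0.03740939] [ 0.60985245 -0.19329346  0.03      ] [ 0.60663637 -0.19274635  0.03      ] tip@.05 [ 0.66561489 -0.19544061  0.05      ] [ 0.66477312 -0.18677031  0.05      ]
press [ 0.66353161 -0.19180784] 2.251380116504231 [[-1.84141638 -2.06584131]
 [-3.45679659 -0.83623891]
 [-0.18047687 -3.06340266]
 [ 1.68640924  6.24147985]
 [ 3.11118229  0.39659424]
 [ 0.68109831 -0.67259121]]
ball in press [-0.04799411 -0.05665049]
br [ 0.50484787 -0.20516284  0.03      ]
br [ 0.55737957 -0.19923859  0.03      ]
br [ 0.60985245 -0.19329346  0.03      ]
br [ 0.55569839 -0.19986881  0.03      ]
br [ 0.60663637 -0.19274635  0.03      ]
bracket yaw 6.449153339990882 0.10567328888795492
tabtop [ 0.45457626 -0.18987901  0.067     ]
tabtop [ 0.46502336 -0.22998876  0.067     ]
```

```bash
python3 -m jog '1 43 62 0 -2.5; 1 43 62 0 -2.5; 1 43 62 0 -2.5; 1 43 62 0 -2.5; 1 40 62 0 -2.4'; python3 -m jog '1 30 62 0 0; 1 0 9 -30 0; 1 0 0 -40 0;1 0 0 0 0'; python3 - <<'E'
from h import *
s=r.sense(); print(s['time_s'],s['tcp_pos'],s['ee_rot'])
c=cap('wrist','w1'); T=np.array(c['T_tool_cam']); R=np.array(s['ee_rot'])
c['origin']=R@T[:3,3]+s['tcp_pos']; c['orientation']=R@T[:3,:3]; np.save('pics/w1.npy',c,allow_pickle=True)
E
```

```text
time_s: 0.72
tcp_pos: [0.3783, -0.3319, 0.2303]
ee_rot: [[-0.994, -0.11, -0.0], [-0.11, 0.994, 0.0], [0.0, 0.0, -1.0]]
wrist_force: [1.0, -1.3, -0.4]
gripper_width: 0.998
gripper_force: 0.0
time_s: 1.23
tcp_pos: [0.4026, -0.2674, 0.158]
ee_rot: [[-0.994, -0.111, -0.007], [-0.111, 0.994, 0.002], [0.007, 0.003, -1.0]]
wrist_force: [0.5, -1.4, 0.9]
gripper_width: 1.0
gripper_force: 0.0
1.225 [ 0.40262271 -0.26741242  0.15797366] [[-0.99375396 -0.11135698 -0.00725927]
 [-0.11137758  0.99377502  0.00249777]
 [ 0.00693593  0.00329069 -0.99997053]]
```

View pics/w1.png

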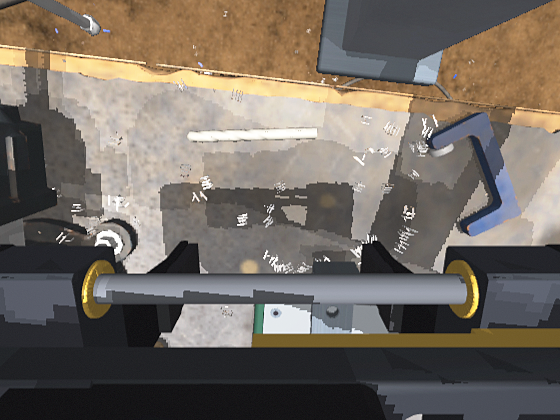

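The wrist camera looks back toward the robot; the tab and bed edge only just show near (310,300) behind the finger bridge. The fixed cameras will have to do. Now I move over the tab.

```bash
python3 -m jog '1 28 28 -10 0; 1 28 29 -20 0; 1 0 0 0 0'; python3 - <<'E'
from h import *
for n in('scene','side'): cap(n,n+'2')
a=ld('scene2')['pixels'][150:360,130:400,::-1]; b=ld('side2')['pixels'][150:360,130:400,::-1]
k=lambda i:cv2.resize(i,None,fx=1.48,fy=1.48*1.9/1.48,interpolation=cv2.INTER_CUBIC)
k=lambda i:cv2.resize(i,None,fx=1.45,fy=1.45,interpolation=cv2.INTER_CUBIC)
cv2.imwrite('pics/crop2.png',np.hstack([k(a),k(b)]))
E
```

```text
time_s: 1.65
tcp_pos: [0.4628, -0.2108, 0.1312]
ee_rot: [[-0.994, -0.113, 0.001], [-0.113, 0.994, -0.0], [-0.001, -0.001, -1.0]]
wrist_force: [-0.5, -0.4, 0.3]
gripper_width: 0.997
gripper_force: 0.0
```

View pics/crop2.png

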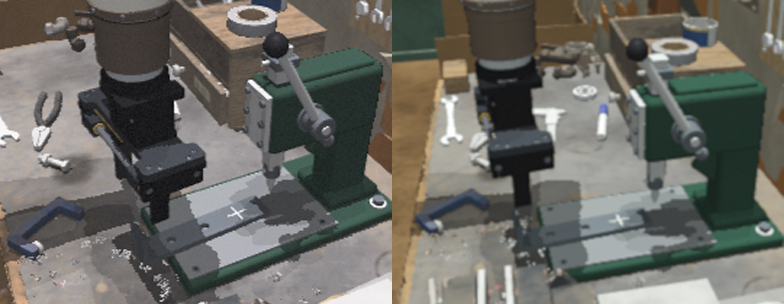

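Both views show the gripper above the tab, with the punch and mark still unobstructed. I'll descend and close on the tab.

```bash
python3 -m jog '1 -3 0 -40 0; 1 0 0 -25 0; 1 0 0 -12 0; 1 0 0 -11 0; 1 0 0 0 0' ; python3 -m jog '0 0 0 0 0;0 0 0 0 0;0 0 0 0 0;0 0 0 0 0;0 0 0 0 0'
```

```text
time_s: 2.38
tcp_pos: [0.4578, -0.2118, 0.0426]
ee_rot: [[-0.994, -0.111, -0.0], [-0.111, 0.994, -0.0], [0.0, -0.0, -1.0]]
wrist_force: [-0.0, -0.2, -0.1]
gripper_width: 0.996
gripper_force: 0.0
time_s: 3.0
tcp_pos: [0.4578, -0.2115, 0.0426]
ee_rot: [[-0.994, -0.111, 0.0], [-0.111, 0.994, 0.0], [-0.0, 0.0, -1.0]]
wrist_force: [0.5, 1.7, 1.8]
gripper_width: 0.514
gripper_force: 2.2
```

```bash
python3 -m jog '0 0 0 0 0;0 0 0 0 0;0 0 0 0 0'; cat > det.py <<'E'
from h import *
import sys
for n,w in(('scene',(280,262,60,45)),('side',(275,270,60,45))):
    c=cap(n,n+sys.argv[1]); x,y,W,H=w; p=c['pixels'][y:y+H,x:x+W]
    m=(p.min(2)>165).astype(np.uint8); print(n,m.sum())
a=ld('scene'+sys.argv[1])['pixels'][255:345,210:360,::-1];b=ld('side'+sys.argv[1])['pixels'][255:345,205:355,::-1]
k=lambda i:cv2.resize(i,None,fx=5,fy=3.3333*1.0,interpolation=cv2.INTER_CUBIC)
k=lambda i:cv2.resize(i[:60,60:],None,fx=5,fy=5,interpolation=cv2.INTER_CUBIC)
cv2.imwrite('pics/crop'+sys.argv[1]+'.png',np.vstack([k(a),k(b)]))
E
```

```text
time_s: 3.38
tcp_pos: [0.4575, -0.2113, 0.0425]
ee_rot: [[-0.994, -0.111, -0.001], [-0.111, 0.994, 0.0], [0.001, 0.0, -1.0]]
wrist_force: [-2.3, 2.1, 1.1]
gripper_width: 0.458
gripper_force: 30.0
```

Gripped at 39.8 mm, which matches the 40 mm tab. I slide most of the way, then look.

```bash
python3 -m jog '0 10 0 0 0;0 12 0 0 0;0 12 1 0 0;0 12 0 0 0;0 0 0 0 0'; python3 -m jog '0 0 0 0 0;0 0 0 0 0'; python3 det.py 3
```

```text
time_s: 4.0
tcp_pos: [0.503, -0.2109, 0.0425]
ee_rot: [[-0.994, -0.111, -0.002], [-0.111, 0.994, -0.0], [0.002, 0.0, -1.0]]
wrist_force: [-3.6, -0.7, 3.6]
gripper_width: 0.454
gripper_force: 30.0
time_s: 4.25
tcp_pos: [0.503, -0.2109, 0.0425]
ee_rot: [[-0.994, -0.111, -0.001], [-0.111, 0.994, -0.0], [0.001, -0.0, -1.0]]
wrist_force: [-4.3, -4.2, 3.5]
gripper_width: 0.455
gripper_force: 30.0
scene 219
side 363
```

View pics/crop3.png

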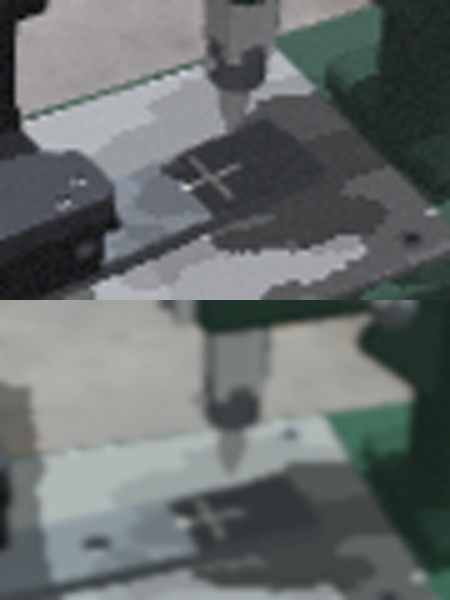

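The cross is at (311.8,289.6) in scene and (307.0,297.8) in side. The tip is at (316.4,280.8) and (311.2,289.1). Next I solve the relative offset from the pixel differences.

```bash
cat > rel.py <<'E'
from h import *
from scipy.optimize import least_squares
def rel(ms,ts,mD,tD,zt=.05):
    a=ld('scene0');b=ld('side0')
    def f(x):
        o=[]
        for i,(c,m,t) in enumerate(((a,ms,ts),(b,mD,tD))):
            bias=np.array(m)-proj(c,[x[0],x[1],.03]); 
            q=proj(c,[x[0]+x[2],x[1]+x[3],zt])+0
            pm=proj(c,[x[0],x[1],.03])
            o+=list((q-pm)-(np.array(t)-m)); o+=list(.1*bias)
        return np.array(o)
    s=least_squares(f,[.65,-.19,0,0]); print('mark',s.x[:2],'delta mm',s.x[2:]*1e3,'res px',np.round(s.fun,2))
if __name__=='__main__':
    rel((292.9,296.4),(317.6,282.4),(286.1,301.1),(311.6,288.6))
    rel((311.8,289.6),(316.4,280.8),(307.0,297.8),(311.2,289.1))
    for n,m,t in(('scene0',(311.8,289.6),(316.4,280.8)),('side0',(307,297.8),(311.2,289.1))):
        c=ld(n); print(n,1e3*(onz(c,*t,.05)-onz(c,*m,.03)), onz(c,*m,.03))
E
python3 rel.py
```

```text
mark [ 0.60879998 -0.19326126] delta mm [56.95636943  1.12827261] res px [-0.21 -1.09  0.05 -0.01  0.06  1.34 -0.11 -0.  ]
mark [ 0.65458611 -0.19119596] delta mm [9.764525   1.16376902] res px [-0.21 -0.14  0.04 -0.03  0.19  0.25 -0.04 -0.02]
scene0 [ 9.96074485  0.61874687 20.        ] [ 0.65581562 -0.19061046  0.03      ]
side0 [ 9.62102251  2.15102417 20.        ] [ 0.65378429 -0.19044376  0.03      ]
```

```bash
python3 -m jog '0 5 1 0 0;0 5 0 0 0;0 0 0 0 0;0 0 0 0 0'; python3 det.py 4
```

```text
time_s: 4.85
tcp_pos: [0.5121, -0.2094, 0.0425]
ee_rot: [[-0.994, -0.111, -0.003], [-0.111, 0.994, 0.0], [0.003, 0.001, -1.0]]
wrist_force: [-6.4, -1.3, 6.3]
gripper_width: 0.457
gripper_force: 30.0
scene 188
side 318
```

View pics/crop4.png

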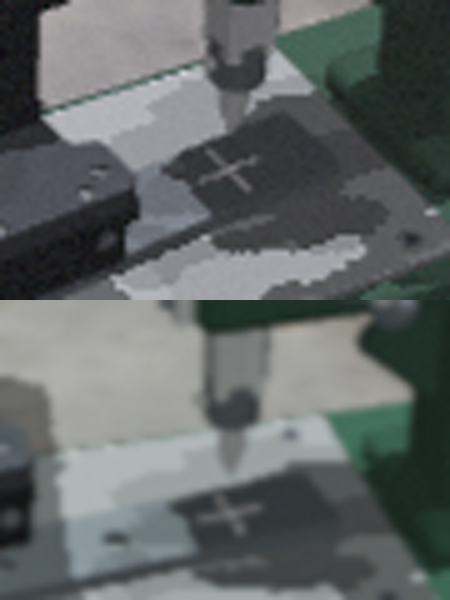

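The cross is now almost directly below the punch: crop pixels (230,171) against tip (235,131), and (231,214) against (233,172).

```bash
python3 - <<'E'
from rel import *
S=lambda x,y:np.array(((x+.5)/5-.5+270,(y+.5)/5-.5+255)); D=lambda x,y:np.array(((x+.5)/5-.5+265,(y+.5)/5-.5+255))
rel(S(230,171),S(235,131),D(231,214),D(233,172))
# line-fit cross centre: bright vs local background
for n,O,c0 in(('scene4',S,(230,171)),('side4',D,(231,214))):
    g=ld(n)['pixels'].mean(2).astype(np.float32); u,v=O(*c0).astype(int); 
    t=cv2.morphologyEx(g,cv2.MORPH_TOPHAT,np.ones((5,5)))[v-7:v+8,u-8:u+9]
    np.set_printoptions(linewidth=200); print(n,u-8,v-7); print(t.astype(int))
E
```

```text
mark [ 0.66314563 -0.19203408] delta mm [1.4617726  1.91566503] res px [-0.24 -0.1   0.04 -0.03  0.22  0.21 -0.05 -0.03]
scene4 307 281
[[ 1  2  1  1  3  0  2 43  7  0  0  0  0  1  0  1  1]
 [ 3  2  1  2  1  0  0  0  0  0  0  1  0  1  1  1  1]
 [ 3  3  2  0  0  0  0  0  0  0  2  0  2  3  2  3  0]
 [ 0  0  0  0 12  0  0  2  0  0  0  2  3  1  2  3  5]
 [ 0  1  3  0 36 41 12  2  0  5  0  0  1  3  2  2  3]
 [ 2  0  5  3  2 32 38 10  3  1  0  3  1 34 21  8  4]
 [ 0  5  4  0  0  2 35 37  9  1 32 36 36 43 13  5  2]
 [ 1  1  0  2  1  0  1 31 49 72 45  9  5  6  1  0  0]
 [ 1  4  3  1  1 16 32 56 54 44 13  0  0  3  1  7  0]
 [ 0  3  1 33 36 38 41 14  2 32 49 16  2  0  4  0  3]
 [ 0  0 16 36 11  5  5  1  0  0 33 52 15  0  0  2  4]
 [ 0  1  0  4  0  3  5  3  0  3  4 34 51 13  0  4  3]
 [ 2  0  0  0  1  1  0  2  1  4  0  4 17  6  0  0  2]
 [ 1  3  0  0  0  1  2  1  2  4  5  0  0  0  1  1  5]
 [ 6  0  1  0  0  0  0  2  2  0  0  0  2  0  0  0  0]]
side4 302 290
[[ 0  1  0  0  0  2  8 24 34 31 34 36 33 17  0  0  0]
 [ 1  1  1  1  0  0  1 19 30 20  9  2  0  0  0  0  0]
 [ 0  0  0  0  0  0  0  0  0  0  0  0  0  0  0  0  0]
 [ 0  0  0  0  0  0  0  0  0  0  0  0  0  0  0  0  0]
 [ 0  0  0  0  0  6 24 21  4  0  0  0  0  0  0  0  1]
 [ 0  0  0  0  0  3 24 30 17  1  0  4  9 15 14  7  1]
 [ 0  0  0  1  0  0 14 30 31 23 20 26 31 39 35 17  3]
 [ 0  0  6 10 14 13 24 37 49 51 41 35 27 24 19  8  2]
 [ 0  0 17 31 38 34 32 33 40 44 33 19  7  5  3  0  0]
 [ 0  1 13 21 22 15 14 12 15 27 34 20  2  0  0  0  0]
 [ 0  0  3  4  3  2  0  0  0 17 40 33  7  0  0  0  0]
 [ 0  0  0  0  0  0  0  0  0  7 30 27  9  0  0  0  0]
 [13  8  0  0  0  0  0  0  0  1  8  8  3  0  0  1  0]
 [21 21  1  0  0  0  0  0  0  0  0  1  0  0  0  0  0]
 [25 32 15  0  0  0  0  1  1  1  1  0  0  0  0  0  0]]
```

```bash
python3 -m jog '0 2 2 0 0;0 0 0 0 0;0 0 0 0 0'; python3 -m jog '0.8 0 0 0 0;1 0 0 0 0;1 0 0 0 0;1 0 0 0 0;1 0 0 20 0'; python3 -m jog '1 -5 0 50 -2;1 -5 0 60 -2;1 0 -10 60 0;1 0 -10 60 0;1 0 -10 60 0'; python3 det.py 5
```

```text
time_s: 5.32
tcp_pos: [0.5147, -0.2076, 0.0425]
ee_rot: [[-0.994, -0.11, -0.002], [-0.11, 0.994, 0.0], [0.002, 0.0, -1.0]]
wrist_force: [-4.0, -1.4, 4.8]
gripper_width: 0.457
gripper_force: 29.9
time_s: 5.95
tcp_pos: [0.5148, -0.2072, 0.0613]
ee_rot: [[-0.994, -0.111, -0.004], [-0.111, 0.994, 0.001], [0.003, 0.001, -1.0]]
wrist_force: [1.0, -1.0, 1.8]
gripper_width: 0.933
gripper_force: 0.0
time_s: 6.58
tcp_pos: [0.5055, -0.2376, 0.3548]
ee_rot: [[-0.999, -0.042, 0.001], [-0.042, 0.999, 0.0], [-0.001, -0.0, -1.0]]
wrist_force: [0.8, -0.8, -0.0]
gripper_width: 1.002
gripper_force: 0.0
scene 148
side 567
```

```bash
python3 - <<'E'
from rel import *
# cross centroid by tophat in windows, punch axis by dark/bright edges rows
for n,(u0,v0,w,h) in(('scene5',(308,281,20,16)),('side5',(303,293,20,13))):
    g=ld(n)['pixels'].mean(2).astype(np.float32); t=cv2.morphologyEx(g,cv2.MORPH_TOPHAT,np.ones((5,5)))
    np.set_printoptions(linewidth=200); print(n,u0,v0); print(t[v0:v0+h,u0:u0+w].astype(int))
    y=275 if n[1]=='c' else 283
    print('tip',305,y); print(g[y:y+9,305:325].astype(int))
E
```

```text
scene5 308 281
[[ 3  1  2  3  1  2  7  0  0  0  0  0  6  4  3  2  0  4  3  2]
 [ 5  4  4  0  0  0  0  0  0  0  1  2  3  2  1  4  3  4  1  4]
 [ 5  0  0  0  2  0  0  0  2  1  1  0  2  4  4  2  4  0  5  0]
 [ 0  0  0  3 50 29  6  0  0  2  0  4  2  4  2  1  4  2  2  1]
 [ 0  0  0  2 18 69 32  4  0  0  1  0  0 32 12  1  1  0  0  4]
 [ 0  3  4  0  1 20 69 35  3  2  1 32 74 48 12  3  2  5  0  5]
 [ 0  1  1  1  4  5  5 48 38 36 37 40 20  3  3  2  2  3  7  7]
 [ 0  0  1  2  4  0 29 71 63 30  5  2  4  1  0  5  4  5  2  0]
 [ 1  4  5  0 31 75 48 14  2 49 44 11  1  1  0  5  2  3  4  1]
 [ 0  2 18 37 45 21  2  0  0  5 48 43 11  0  0  3  1  2  1  1]
 [ 0  3  3  2  4  4  2  5  1  0  3 49 44 10  1  0  1  0  4  0]
 [ 0  0  0  4  3  4  0  1  1  3  3  4 17  6  0  0  1  0  1  1]
 [ 0  0  1  1  1  4  2  0  2  4  0  0  1  0  0  3  0  2  0  1]
 [ 0  0  0  3  2  5  0  2  0  0  1  0  1  2  0  1  1  0  0  4]
 [ 1 40 14  0  0  0  2  2  0  0  1  1  3  0  0  0  0  2  1  2]
 [ 3 40 54 15  0  2  0  0  3  0  1  0  0  0  0  2  3  4  0  0]]
tip 305 275
[[161 160 157 162 159 161 160 159 145 108 108 111 109 105 124 15
[... 1577 characters left out ...]
73 171 169 169 167 164 160 159 166]
 [181 177 172 153 129 123 125 124 132 154 167 169 168 169 169 169 169 169 168 169]
 [172 170 167 151 131 124 124 126 141 160 168 169 169 168 169 169 169 170 170 170]
 [169 169 166 154 134 124 124 130 151 165 169 169 169 169 169 169 169 165 163 162]
 [169 169 169 161 143 126 125 139 158 168 169 169 169 170 170 169 163 145 129 124]
 [169 169 169 166 153 135 131 150 165 169 169 170 169 166 163 160 142 114  95  90]
 [169 169 169 169 163 149 145 158 169 169 165 163 159 142 126 118 102  84  77  75]
 [169 169 170 170 166 158 155 160 161 156 139 122 113  95  78  73  69  65  64  64]
 [166 165 164 161 154 140 131 127 119 109  91  75  68  63  60  59  59  59  59  58]]
```

```bash
python3 - <<'E'
from rel import *
rel((316.3,287.5),(315.9,281.2),(311.7,296.9),(310.9,289.8))
E
python3 -m jog '0.7 20 -8 -47 0;0.7 40 0 0 0;0.7 32 0 0 0;0.7 20 0 0 0;0.7 0 0 0 0'; python3 -m jog '0.7 0 0 0 0'; python3 - <<'E'
from h import *
for n in('scene','side'): cap(n,n+'6')
a=ld('scene6')['pixels'][120:230,230:400,::-1]; b=ld('side6')['pixels'][120:230,210:380,::-1]
k=lambda i:cv2.resize(i,None,fx=2.3,fy=2.3,interpolation=cv2.INTER_CUBIC)
cv2.imwrite('pics/crop6.png',np.hstack([k(a),k(b)]))
E
```

```text
mark [ 0.66618573 -0.18907262] delta mm [-3.07873274 -1.73054797] res px [ 0.13 -0.18  0.06 -0.03 -0.15  0.15 -0.06  0.02]
time_s: 7.3
tcp_pos: [0.6187, -0.2451, 0.3038]
ee_rot: [[-0.999, -0.042, -0.002], [-0.042, 0.999, 0.001], [0.002, 0.001, -1.0]]
wrist_force: [-1.1, -0.2, 0.1]
gripper_width: 0.705
gripper_force: 0.0
time_s: 7.42
tcp_pos: [0.6173, -0.2454, 0.3053]
ee_rot: [[-0.999, -0.041, -0.001], [-0.041, 0.999, 0.0], [0.001, 0.0, -1.0]]
wrist_force: [0.4, -0.6, 0.8]
gripper_width: 0.699
gripper_force: 0.0
```

View pics/crop6.png

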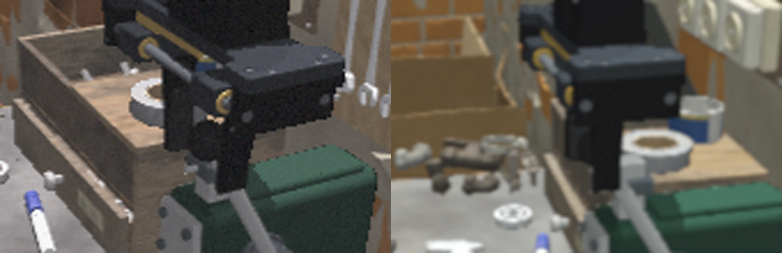

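The ball sits between the open fingers, at about (207,140) in the left crop. Closing now.

```bash
python3 -m jog '0.2 0 0 0 0;0 0 0 0 0;0 0 0 0 0;0 0 0 0 0;0 0 0 0 0'; python3 -c "
import numpy as np
t0=np.radians(60)
for q in np.arange(0,1.15,.1):
  t=t0-q; print(round(q,2),np.round(150*np.cos(t)-75,1),np.round(150*np.sin(t)-129.9,1))"
```

```text
time_s: 8.15
tcp_pos: [0.6177, -0.2434, 0.3055]
ee_rot: [[-0.999, -0.043, -0.001], [-0.043, 0.999, 0.003], [0.001, 0.003, -1.0]]
wrist_force: [-1.2, 5.6, 1.6]
gripper_width: 0.321
gripper_force: 30.0
0.0 0.0 0.0
0.1 12.6 -8.1
0.2 24.3 -17.5
0.3 35.0 -28.0
0.4 44.7 -39.5
0.5 53.1 -51.9
0.6 60.2 -65.0
0.7 66.0 -78.9
0.8 70.4 -93.2
0.9 73.4 -107.9
1.0 74.8 -122.8
1.1 74.8 -137.8
```

```bash
python3 -m jog '0 -12.5 1 -8 0;0 -11.5 0 -9.5 0;0 -11 0 -10.5 0;0 -9.5 0 -11.5 0;0 -8.5 0 -12.5 0'; python3 -m jog '0 -7 -1 -13 0;0 -6 0 -14 0;0 -4.5 0 -14 0;0 0 0 0 0'; python3 det.py 7
```

```text
time_s: 8.78
tcp_pos: [0.566, -0.2455, 0.2556]
ee_rot: [[-0.999, -0.042, 0.006], [-0.042, 0.999, -0.003], [-0.005, -0.003, -1.0]]
wrist_force: [2.0, -2.2, 3.5]
gripper_width: 0.321
gripper_force: 30.0
time_s: 9.28
tcp_pos: [0.5472, -0.2462, 0.2114]
ee_rot: [[-0.999, -0.042, -0.001], [-0.042, 0.999, -0.001], [0.001, -0.001, -1.0]]
wrist_force: [1.3, -4.6, 4.0]
gripper_width: 0.32
gripper_force: 30.0
scene 31
side 57
```

View pics/crop7.png

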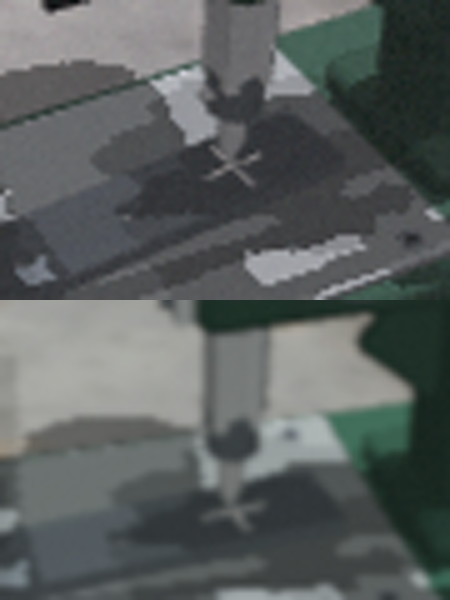

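The punch is now about 4 mm above the bracket and close over the cross: cross (234,167) and tip about (232,160) in the scene crop, cross (234,514) and tip about (231,507) in side. I'll zoom in further.

```bash
python3 - <<'E'
from h import *
k=lambda i:cv2.resize(i,None,fx=14,fy=14,interpolation=cv2.INTER_CUBIC)
def st(i): return cv2.normalize(i.astype(np.float32),None,0,255,cv2.NORM_MINMAX).astype(np.uint8)
a=ld('scene7')['pixels'][268:302,304:330,::-1]; b=ld('side7')['pixels'][274:308,299:325,::-1]
cv2.imwrite('pics/crop8.png',np.hstack([k(st(a)),k(st(b))]))
E
```

```text
(no output)
```

View pics/crop8.png

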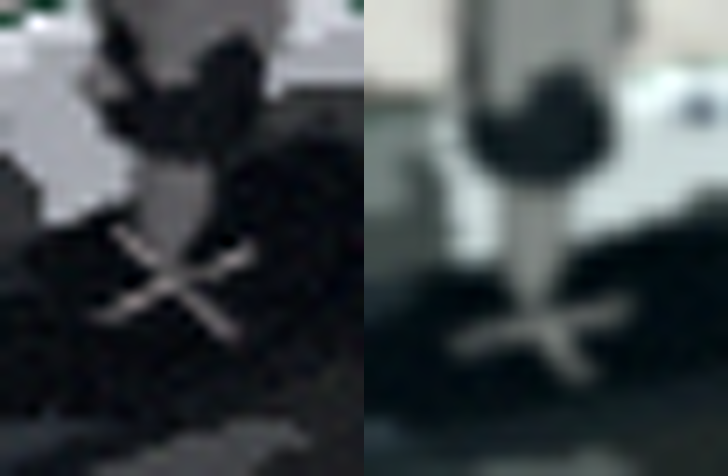

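```bash
python3 - <<'E'
from rel import *
S=lambda x,y:np.array(((x+.5)/14-.5+304,(y+.5)/14-.5+268)); D=lambda x,y:np.array(((x-364+.5)/14-.5+299,(y+.5)/14-.5+274))
for ts,td in(((177,258),(532,307)),((176,258),(533,307)),((177,263),(532,312)),((177,253),(532,302))):
    rel(S(175,282),S(*ts),D(542,327),D(*td),.034)
a=ld('scene0');b=ld('side0')
for c in(a,b):
    p=np.array([.665,-.191,.03]); print([np.round(14*(proj(c,p+d)-proj(c,p)),1) for d in np.eye(3)*.001])
E
```

```text
mark [ 0.66524904 -0.18927009] delta mm [-0.68641804  0.31690517] res px [-0.38  0.25  0.06 -0.03  0.41 -0.12 -0.07  0.01]
mark [ 0.6652537  -0.18924494] delta mm [-0.67019342  0.36056631] res px [-0.31  0.24  0.06 -0.03  0.34 -0.14 -0.07  0.01]
mark [ 0.66525285 -0.18924362] delta mm [-1.13185965 -0.77027122] res px [-0.31  0.26  0.06 -0.03  0.35 -0.16 -0.07  0.01]
mark [ 0.66524692 -0.18929872] delta mm [-0.23998397  1.40638706] res px [-0.45  0.24  0.06 -0.03  0.48 -0.08 -0.07  0.  ]
[array([ 5.8, -1.8]), array([-3.3, -4. ]), array([ 0.4, -5.1])]
[array([ 6.2, -0.8]), array([-1.7, -3.8]), array([ 0.1, -5.3])]
```

The mark is within about 1 mm of the punch axis in two views, so I'll press.

```bash
python3 -m jog '0 -3 0 -14 0;0 -1 0 -10 0;0 0 0 -6 0;0 0 0 0 0'; python3 -m jog '0 0 0 -5 0;0 0 0 0 0'
```

```text
time_s: 9.88
tcp_pos: [0.5429, -0.2464, 0.1822]
ee_rot: [[-0.999, -0.041, -0.001], [-0.041, 0.999, -0.001], [0.001, -0.001, -1.0]]
wrist_force: [-1.0, -5.6, 4.4]
gripper_width: 0.319
gripper_force: 29.8
time_s: 10.12
tcp_pos: [0.5427, -0.2464, 0.1774]
ee_rot: [[-0.999, -0.041, -0.002], [-0.041, 0.999, -0.001], [0.002, -0.001, -1.0]]
wrist_force: [-0.9, -5.4, 6.1]
gripper_width: 0.322
gripper_force: 29.8
```

```bash
python3 -m jog '0 0 0 -4 0;0 0 0 0 0'; python3 -m jog '0 0 0 -4 0;0 0 0 0 0;0 0 0 0 0'
```

```text
time_s: 10.38
tcp_pos: [0.5426, -0.2464, 0.1737]
ee_rot: [[-0.999, -0.041, -0.002], [-0.041, 0.999, -0.001], [0.002, -0.001, -1.0]]
wrist_force: [-1.8, -5.3, 4.9]
gripper_width: 0.323
gripper_force: 29.7
time_s: 10.75
tcp_pos: [0.5426, -0.2464, 0.1701]
ee_rot: [[-0.999, -0.041, -0.001], [-0.041, 0.999, -0.001], [0.002, -0.001, -1.0]]
wrist_force: [-1.6, -5.7, 6.7]
gripper_width: 0.323
gripper_force: 29.7
```

```bash
python3 -m jog '0 0 0 -4 0;0 0 0 0 0'; python3 -m jog '0 0 0 -4 0;0 0 0 0 0;0 0 0 0 0';  python3 - <<'E'
from h import *
for n in('scene','side'):
    c=cap(n,n+'9'); o=ld(n+'7')
    # vertical shift of ram/holder between q~.8 and now
    y,x=(250,308) if n=='scene' else (255,300); h,w=26,22
    A=o['pixels'][y:y+h,x:x+w].mean(2).astype(np.float32);best=[]
    for d in range(-4,9): best.append((np.abs(c['pixels'][y+d:y+d+h,x:x+w].mean(2)-A).mean().round(1),d))
    print(n,sorted(best)[:3])
E
```

```text
time_s: 11.0
tcp_pos: [0.5427, -0.2464, 0.1662]
ee_rot: [[-0.999, -0.041, -0.001], [-0.041, 0.999, -0.001], [0.001, -0.001, -1.0]]
wrist_force: [-2.2, -5.6, 7.1]
gripper_width: 0.321
gripper_force: 29.6
time_s: 11.38
tcp_pos: [0.5429, -0.2464, 0.164]
ee_rot: [[-0.999, -0.042, -0.0], [-0.042, 0.999, -0.002], [0.0, -0.002, -1.0]]
wrist_force: [-3.8, -3.9, 13.3]
gripper_width: 0.319
gripper_force: 29.2
scene [(np.float64(29.2), 0), (np.float64(29.9), 1), (np.float64(30.1), 2)]
side [(np.float64(4.1), 0), (np.float64(6.4), 1), (np.float64(7.2), -1)]
```

```bash
python3 -m jog '0 0 0 -3 0;0 0 0 -3 0;0 0 0 0 0';  python3 - <<'E'
from h import *
for f in('side0','side7','side9'):
    g=ld(f)['pixels'].mean(2).astype(int); print(f,g[274:302,311].tolist())
cap('side','side10'); g=ld('side10')['pixels'].mean(2).astype(int); print(g[274:302,311].tolist()); print(g[290:304,303:321])
E
```

```text
time_s: 11.85
tcp_pos: [0.5434, -0.2465, 0.1622]
ee_rot: [[-0.999, -0.044, 0.002], [-0.044, 0.999, -0.004], [-0.002, -0.004, -1.0]]
wrist_force: [-8.6, 1.2, 28.6]
gripper_width: 0.318
gripper_force: 27.7
side0 [68, 61, 57, 57, 57, 57, 65, 89, 103, 105, 105, 105, 104, 105, 110, 123, 138, 145, 146, 139, 98, 64, 60, 59, 60, 60, 60, 60]
side7 [121, 121, 121, 122, 115, 91, 75, 67, 64, 63, 62, 62, 68, 90, 110, 116, 116, 115, 114, 111, 101, 91, 95, 103, 85, 65, 55, 53]
side9 [117, 118, 118, 118, 118, 118, 116, 100, 80, 70, 64, 61, 61, 61, 62, 76, 104, 114, 114, 113, 113, 110, 108, 102, 81, 63, 53, 52]
[118, 118, 118, 118, 119, 119, 117, 99, 81, 68, 64, 62, 61, 61, 61, 76, 104, 114, 114, 114, 112, 110, 108, 102, 80, 62, 54, 52]
[[155 155 155 155 148 126 104 103 104 105 111 121 117 108 101  86  70  65]
 [155 154 152 151 145 126 110 112 114 110 101  92  78  66  61  55  51  51]
 [147 139 130 123 114 106 106 113 114 108  90  68  55  51  50  50  52  52]
 [106  96  86  78  76  87 104 111 114 107  87  61  51  51  52  53  52  51]
 [ 65  59  56  53  58  75  99 111 112 105  81  59  53  56  58  54  52  52]
 [ 53  52  50  51  53  68  93 108 110  99  78  67  68  75  73  61  53  52]
 [ 52  51  51  54  59  68  87 105 108 100  90  89  89  86  75  59  53  52]
 [ 52  53  60  70  78  83  91 100 102 103  92  77  71  67  62  54  52  53]
 [ 51  56  69  80  79  73  72  74  80  99  91  67  55  53  52  51  51  51]
 [ 53  55  61  65  64  58  54  54  62  84  89  75  58  52  51  52  52  52]
 [ 59  51  53  54  53  52  51  51  54  65  79  79  67  55  52  52  53  54]
 [ 66  53  52  52  52  52  54  52  52  55  62  66  59  56  54  55  56  58]
 [ 78  59  53  52  52  54  53  53  54  54  55  57  58  58  59  59  60  60]
 [ 90  68  55  55  54  56  57  58  57  59  59  58  60  61  60  62  60  61]]
```

The contact force has risen to about 29 N, and the punch tip at about (311,297) in side coincides with the crossing. Now I ride the lever back up.

```bash
python3 -m jog '0 0 0 14 0;0 0 0 14 0;0 1 0 14 0;0 3 0 15 0;0 4.5 0 14 0'; python3 -m jog '0 6 0 14 0;0 7 0 13 0;0 8.5 0 12.5 0;0 9.5 0 11.5 0;0 11 0 10.5 0'; python3 -m jog '0 11.5 0 9.5 0;0 12 0 8 0;0 0 0 0 0;0 0 0 0 0'
```

```text
time_s: 12.52
tcp_pos: [0.553, -0.246, 0.227]
ee_rot: [[-0.999, -0.041, 0.002], [-0.041, 0.999, -0.001], [-0.002, -0.001, -1.0]]
wrist_force: [3.7, -4.9, -0.1]
gripper_width: 0.32
gripper_force: 29.7
time_s: 13.15
tcp_pos: [0.5948, -0.2442, 0.2861]
ee_rot: [[-0.999, -0.042, -0.001], [-0.042, 0.999, 0.003], [0.0, 0.003, -1.0]]
wrist_force: [4.9, -0.8, -3.2]
gripper_width: 0.319
gripper_force: 30.0
time_s: 13.65
tcp_pos: [0.6149, -0.2434, 0.3007]
ee_rot: [[-0.999, -0.041, -0.01], [-0.042, 0.999, 0.006], [0.01, 0.006, -1.0]]
wrist_force: [-4.9, 2.7, -11.2]
gripper_width: 0.317
gripper_force: 30.5
```

Lever is at the upper stop. I open, retract up and back, and check.

```bash
python3 -m jog '0.3 0 0 0 0;0.5 0 0 0 0;0.7 0 0 0 0;0.7 0 0 0 0;0.7 0 0 0 0'; python3 -m jog '0.7 0 0 30 0;0.7 0 0 40 0;0.7 -30 0 20 0;0.7 -50 0 0 0;0.7 -50 0 0 0'; python3 -m jog '0.7 0 0 0 0;0.7 0 0 0 0;0.7 0 0 0 0;0.7 0 0 0 0'; python3 - <<'E'
from h import *
for n,w in(('scene',(300,165,40,32)),('side',(280,165,40,35))):
    c=cap(n,n+'11'); o=ld(n+'0'); x,y,W,H=w
    for q in(o,c):
        m=(q['pixels'][y:y+H,x:x+W].max(2)<45); v,u=np.nonzero(m); print(n,'ball',x+u.mean(),y+v.mean(),m.sum())
    g0=ld(n+'5')['pixels'].mean(2).astype(np.float32);g=c['pixels'].mean(2).astype(np.float32)
    for f in(g0,g):
        t=cv2.morphologyEx(f,cv2.MORPH_TOPHAT,np.ones((5,5)));(X,Y,A,B)=(310,283,13,10) if n=='scene' else (304,294,14,8)
        t=t[Y:Y+B,X:X+A]; t=t*(t>12); V,U=np.mgrid[Y:Y+B,X:X+A]; print('cross',(U*t).sum()/t.sum(),(V*t).sum()/t.sum())
    f=ld(n+'0')['pixels'].mean(2); X,Y=(308,250); print('ram diff',np.abs(f-g)[Y:Y+26,X:X+10].mean())
E
```

```text
time_s: 14.28
tcp_pos: [0.6179, -0.2459, 0.3071]
ee_rot: [[-0.999, -0.041, 0.003], [-0.041, 0.999, -0.001], [-0.003, -0.001, -1.0]]
wrist_force: [0.0, 0.0, 0.3]
gripper_width: 0.661
gripper_force: 0.0
time_s: 14.9
tcp_pos: [0.4863, -0.2457, 0.3963]
ee_rot: [[-0.999, -0.042, 0.002], [-0.042, 0.999, -0.001], [-0.002, -0.001, -1.0]]
wrist_force: [0.0, 0.3, 1.2]
gripper_width: 0.699
gripper_force: 0.0
time_s: 15.4
tcp_pos: [0.4883, -0.2455, 0.3948]
ee_rot: [[-0.999, -0.042, -0.001], [-0.042, 0.999, 0.0], [0.001, 0.0, -1.0]]
wrist_force: [-0.3, -0.5, 0.1]
gripper_width: 0.699
gripper_force: 0.0
scene ball 319.69458128078816 182.13300492610838 203
scene ball 319.8679245283019 184.6509433962264 106
cross 315.99287346272155 287.62300685283896
cross 316.0391069870227 287.6721364748876
ram diff 33.15384590931428
side ball 298.1653543307087 186.36220472440945 127
side ball 298.4938271604938 187.48148148148147 81
cross 311.5014649001418 296.90584827165793
cross 311.49703700803786 296.90378977270433
ram diff 17.206410021659657
```

```bash
python3 - <<'E'
from h import *
for n,u,v in(('scene',317,262),('side',311,268)):
    for f in('0','5','11'):
        print(n+f,ld(n+f)['pixels'].mean(2).astype(int)[v:v+30,u].tolist())
for f in('0','11'): print(ld('scene'+f)['pixels'].max(2)[170:196:1,320].tolist())
E
```

```text
scene0 [84, 86, 84, 85, 86, 89, 50, 46, 48, 47, 50, 64, 80, 83, 86, 79, 83, 76, 66, 66, 63, 53, 52, 50, 50, 50, 53, 51, 49, 51]
scene5 [115, 114, 116, 112, 112, 114, 66, 64, 60, 61, 61, 86, 110, 109, 111, 109, 110, 101, 82, 62, 55, 56, 56, 57, 59, 93, 87, 106, 61, 55]
scene11 [119, 118, 119, 115, 117, 120, 71, 65, 69, 63, 65, 88, 116, 116, 116, 116, 118, 107, 83, 68, 63, 55, 57, 55, 61, 99, 90, 111, 62, 57]
side0 [110, 111, 112, 110, 99, 79, 68, 61, 57, 57, 57, 57, 65, 89, 103, 105, 105, 105, 104, 105, 110, 123, 138, 145, 146, 139, 98, 64, 60, 59]
side5 [131, 131, 132, 130, 117, 95, 83, 73, 71, 70, 70, 70, 80, 107, 122, 126, 125, 124, 124, 125, 131, 145, 155, 131, 87, 68, 83, 99, 107, 113]
side11 [134, 135, 135, 133, 120, 97, 84, 76, 72, 72, 72, 71, 82, 109, 125, 128, 128, 128, 127, 128, 135, 148, 158, 134, 90, 70, 85, 101, 110, 116]
[142, 139, 49, 48, 53, 59, 64, 54, 49, 49, 46, 43, 36, 32, 33, 28, 21, 23, 21, 23, 61, 122, 118, 102, 52, 52]
[195, 189, 66, 68, 73, 82, 88, 76, 65, 65, 62, 55, 52, 49, 42, 36, 37, 35, 36, 29, 102, 169, 162, 143, 76, 70]
```

The ram and ball edges are back in their starting rows (only the lighting changed), and the cross moved less than 0.1 px. Handing in.

```bash
python3 -c "
from station import r
print(r.finish_job())"
```

```text
the job is handed in; nothing more can be done
None
```

The bracket was slid so its mark sits under the punch, within about 1 mm by the camera views. The punch was pressed onto it with the lever (29 N at the wrist), the lever is back up, the bracket is still in place, and the job is handed in with the robot clear.

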